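# Pack the kit box and hold the checking window over it

## Task

Finish packing the cardboard kit box: stand the amber jar and the white carton upright on its floor, side by side in the empty half, in either order. Then press the red lock button fully down, take the checking arm by its green grip and draw it out until its red pointer stands over the yellow size marker on the scale. A spring pulls the arm back, so finish while still holding it there at the marker, and leave everything else on the table alone.

Things in the scene. Friction and masses are not known exactly. Their poses are not given: they have to be found in the camera images.
- jar: amber jar with white cap, upright, 54 mm diameter, 85 mm tall, about 0.2 kg, loose on the table; origin at the centre of its underside, z up.
- carton: white carton with a blue band, standing, 46 mm (its x) by 60 mm (its y) by 92 mm tall, about 0.16 kg, loose on the table; origin at the centre of its underside, z up.
- kit_box: open cardboard box fixed to the table, outside 135 (its x) by 140 (y) by 50 mm high, walls and floor 5 mm; origin at the centre of its underside, axes parallel to the gauge's. Two packed cartons fill its +x half. Free inside: x -62 to +7 mm, y -65 to +65 mm; the jar and the carton fit at about x = -28 mm, some 33 mm either side of the middle in y.
- packed_a: packed carton, white with orange band, 53 by 61 by 42 mm high, already in the kit box (its -y, +x quarter), loose; origin at the centre of its underside.
- packed_b: the same, in the +y, +x quarter of the kit box.
- lock (a joint): red lock button: 0 up (arm locked), 0.008 m fully down. About 3 N moves it; it has no spring and stays down where it is left. The arm is free from about 5 mm down.
- lock_top (a point): centre of the red button's top face (28 mm diameter, standing 14 mm proud of a black housing 54 by 50 mm, about 116 mm above the table); it is pressed straight down.
- gauge: fixed checking gauge: aluminium rail (100 by 700 mm) along its y, grey outer tube at its -y end, scale with 10 mm ticks on the rail's far (+x) edge. Origin on the table below the grip of the retracted arm. The arm slides out level along the gauge's +y. The red button is 130 mm towards -y from the origin.
- boom (a joint): how far the telescoping checking arm is drawn out along the gauge's +y: 0 retracted (start), 0.27 m at most. A spring pulls it back with about 4 to 6 N. Locked until the button is down.
- grip (a point): green square grip on the arm's head, 24 x 24 mm, 42 mm tall, sides along the gauge's x and y; this point is the centre of its foot, 124 mm above the table. Moves with the arm. Beside its foot the arm carries a clear green-edged window, 110 mm along y, reaching 20 to 170 mm towards the gauge's -x, from 118 to 124 mm above the table; it passes over the packed box.
- pointer (a point): tip of the red pointer on the arm's head, 56 mm towards the gauge's +x from the grip's centre line and level with it in the gauge's y; moves with the arm.
- marker: yellow size marker clipped on the rail's scale edge, a bar 10 mm wide along the scale; fixed; origin on the rail's centre line at the table, axes parallel to the gauge's, so the pointer is at the marker when it has the same y in this frame.
- mug: blue mug, 76 mm wide, 85 mm high, bystander.
- tape: roll of clear tape, 90 mm diameter, 45 mm high, bystander.
- stapler: red and black stapler, 130 mm long, bystander.
- stand_a: clear plastic display stand, 90 mm wide, 172 mm high, bystander.
- stand_b: the same, second one.
Mind the look-alikes: they are no part of the job. Leave any purple look-alike of the carton alone.

How it is judged:
By the outcome, as a careful person would: the job done as asked, in the order asked, and still so for the second after the job is handed in, while the arm keeps its last pose, push and grip.
It also fails if it takes over 72 s, if anything falls off the work surface, if the arm or the gripper's body presses on something with over 40 N, if the wrist force passes 120 N, or if a joint passes its speed limit or range.

## Robot

A 7-joint arm with a two-finger parallel gripper is mounted at the origin on the work surface. World frame = base frame: x ahead of the robot, y to its left, z up, the work surface at z = 0. Lengths are in m, angles in rad, forces in N, time in s.
With the tool pointing down it reaches from about 0.35 to 0.9 m from the base axis. Payload 8.1 kg.
Tool frame: the origin (TCP) lies at the centre of the arm's flange, where the gripper is bolted on; the fingertips stand 178 mm ahead of it and the grasp point (between the pads) lies 159 mm ahead of it; z points along the fingers, y is the line along which they close (so a half turn about z gives the same grasp; the last joint's range is limited). The gripper opens to 92 mm and grips with 3 to 60 N. Pads are 19 mm wide; open, the fingers measure 130 mm over their backs; the gripper's body (75 mm by 190 mm) begins 47 mm behind the grasp point.
Start: joints at [-1.415, 0.434, 0.025, 1.573, -0.012, 1.134, -0.075], TCP at [0.16, 0.604, 0.405] pointing down, gripper open.
Joint ranges: [-2.62, 2.62], [-0.44, 2.09], [-1.27, 1.32], [0.08, 2.57], [-1.32, 4.46], [0.12, 2], [-2.74, 2.74]. Speed limits (rad/s): [2.22, 2.22, 3.01, 3.01, 3.14, 3.14, 3.14].

## Interface

Orientations are given as a rotation vector (axis times angle).
In Python, from cell import arm gives the robot as it stands. The module is installed in compiled form; this text tells all that it offers.
- The arm moves only by the shell command python3 -m inch 'ROWS' [FORCE]. ROWS is text: rows parted by semicolons, each of 5 numbers parted by spaces: the shift along the tool's x, y, z in m, then the turn about the tool's z in rad, then the finger opening in m, from 0 to 0.0918. In form: x y z roll fingers; .... A call has 1 to 5 rows; each row is the pose to reach, as a shift and turn from the pose commanded when the call began, along the tool's axes at that moment; what a row does not reach only later rows make up. A row lasts 1/10 s, in which the tool goes at most 50 mm and 8.59 degrees, less where a joint would pass 70% of its speed; a pose out of reach is approached as far as the arm can. A call with a gripper value outside its range is refused whole. The fingers move at their own pace and stop on an object; FORCE is the grip in N (left out, the last holds). Time passes only in rows, so rows that repeat a pose let the fingers close. It gives the time, the measured TCP pose, the force, the opening and the grip force at its end, in the units of the state.
- arm.observe(): the state, without advancing time (a new reading comes with each control period).
- arm.get_image(name): name is "scene" or "side" or "wrist"; returns the picture (480x640x3 uint8, red, green, blue); there is no depth.
- arm.get_calibration(name): a dict with "intrinsics" (3x3 intrinsics, pixels), "pose" (4x4, takes a point from camera to world coordinates). Camera axes: x right, y up, looking along -z (the intrinsics and any distortion apply to the point x, -y, -z); pixel columns grow to the right and rows downward; lengths in m; the calibration is good to about 2 mm. A picture is of the moment at which its call begins: read the wrist's pose just before it. get_calibration takes no time and is no camera call; for the wrist camera it gives the pose at the moment of the call.
- arm.sign_off(): hands the job in; it is judged then, once.
Trained networks look in the newest picture that a camera, given by its name, has taken for a name from the list of things; names that differ only in an ending like _2 or _b are one class to them, and where a whole thing is asked for, a point or a joint stands for the part that bears it (a point fixed in the world has none). Each returns a list of dicts, best first, with "conf" (0 to 1); they miss things now and then, are a little off and sometimes report something else, mostly with a low value. They report only what shows in the picture. A call takes as long as a camera call. They do not tell look-alikes from the thing itself.
- arm.look_for(camera, query): "point" ([row, column] in pixels, amid what is visible of it).
- arm.silhouettes(camera, query): "region" (480x640 bool, what is visible of it) and "point" ([row, column] in pixels, amid what is visible of it).
- arm.place_of(camera, query): "point" ([row, column] in pixels: a listed point, or the origin of a listed thing).
The state is a dict: "clock": time; "joints": joint angles; "dq": joint speeds; "joint_efforts": joint torques, N m; "position": TCP position; "ee_rot": TCP orientation; "force": force on the tool from outside, world axes, zero at the start; "ft_torque": the same for the moment, N m; "width": opening from 0.0 (shut) to 1.0 (fully open); "gripper_force": force on a finger pad.
Only numpy, scipy, OpenCV 4.12 (cv2) and the standard library are available. Lean on these libraries where they do the work, as an engineer would, in place of code of your own. Each camera call takes 0.05 s, during which the arm holds its last target. There are 200 camera calls.

## Working session

There is one attempt and no reset: what is moved stays moved. The work goes in short steps, Python scripts to look and compute and a shell command to move; the robot and the scene stay as the last step left them, time stands still between calls to the robot, and variables do not carry over. Pictures are saved under pics/ and viewed, at most 10 in all, crops included, and the job is handed in when it is done.

```bash
mkdir -p pics
cat > h.py <<'E'
import numpy as np, cv2
from cell import arm
from scipy.spatial.transform import Rotation as R
def ray(cam,pt,cal=None):
    c=cal or arm.get_calibration(cam); K=np.array(c["intrinsics"]);T=np.array(c["pose"])
    d=np.linalg.inv(K)@np.array([pt[1],pt[0],1.]); d=np.array([d[0],-d[1],-d[2]])
    return T[:3,3],T[:3,:3]@d
def atz(cam,pt,z,cal=None):
    o,d=ray(cam,pt,cal); return o+d*(z-o[2])/d[2]
def proj(cam,p,cal=None):
    c=cal or arm.get_calibration(cam); K=np.array(c["intrinsics"]);T=np.array(c["pose"])
    q=T[:3,:3].T@(np.array(p)-T[:3,3]); u=K@np.array([q[0],-q[1],-q[2]]); return u[1]/u[2],u[0]/u[2]
def save(cam,name):
    im=arm.get_image(cam); cv2.imwrite("pics/"+name+".png",im[:,:,::-1]); return im
E
python3 - <<'E'
from h import *
np.set_printoptions(precision=4,suppress=True)
s=arm.observe();print(s)
for c in("scene","side"):
    save(c,c+"0"); print(c,arm.get_calibration(c))
    for q,z in (("jar",0),("carton",0),("kit_box",0),("lock_top",.116),("grip",.124),("pointer",.124),("marker",0),("gauge",0)):
        for r in arm.place_of(c,q)[:3]: print(c,q,round(r["conf"],2),np.round(r["point"]),atz(c,r["point"],z))
E
```

```text
{'clock': 0.0, 'joints': array([-1.4146,  0.4352,  0.025 ,  1.5741, -0.0116,  1.134 , -0.0751]), 'dq': array([ 0.0018,  0.0011, -0.001 ,  0.0009, -0.001 , -0.0008, -0.0015]), 'joint_efforts': array([  0.001 , -66.7872,   0.986 , -31.446 ,  -0.0602,   0.043 ,
         0.0002]), 'position': array([0.1599, 0.6039, 0.4039]), 'ee_rot': array([-0.4055, -3.1153,  0.0026]), 'force': array([ 0.5414, -0.1322, -0.7172]), 'ft_torque': array([ 0.0053, -0.0396,  0.0366]), 'gripper_force': 0.0, 'width': 1.0033931716655293}
scene {'intrinsics': array([[467.7143,   0.    , 321.6707],
       [  0.    , 467.7143, 233.6831],
       [  0.    ,   0.    ,   1.    ]]), 'pose': array([[-0.6862, -0.5324,  0.4956,  0.9902],
       [ 0.7274, -0.5077,  0.4617,  0.3941],
       [ 0.0058,  0.6773,  0.7357,  0.7731],
       [ 0.    ,  0.    ,  0.    ,  1.    ]])}
scene jar 0.56 [351. 486.] [0.4739 0.3266 0.    ]
scene carton 0.91 [369. 432.] [0.5708 0.275  0.    ]
scene carton 0.85 [429. 432.] [0.659 0.335 0.   ]
scene kit_box 0.78 [273. 361.] [0.4945 0.0446 0.    ]
scene lock_top 0.7 [185. 212.] [ 0.6057 -0.2805  
[... 549 characters left out ...]
0.534 , -0.8077, -1.0021],
       [ 0.0067,  0.8351,  0.5501,  0.7532],
       [ 0.    ,  0.    ,  0.    ,  1.    ]])}
side jar 0.81 [209. 262.] [0.4794 0.3157 0.    ]
side carton 0.73 [211. 293.] [0.5636 0.2826 0.    ]
side carton 0.67 [197. 319.] [0.6558 0.3456 0.    ]
side carton 0.31 [208. 263.] [0.4833 0.3183 0.    ]
side kit_box 0.56 [207. 260.] [0.4755 0.3305 0.    ]
side kit_box 0.3 [306. 355.] [ 0.604  -0.1563  0.    ]
side lock_top 0.44 [300. 380.] [ 0.6071 -0.2826  0.116 ]
side grip 0.74 [263. 304.] [ 0.4947 -0.141   0.124 ]
side grip 0.7 [258. 354.] [ 0.5986 -0.1502  0.124 ]
side pointer 0.61 [207. 262.] [0.4493 0.107  0.124 ]
side gauge 0.59 [310. 353.] [ 0.5969 -0.1688  0.    ]
```

View pics/scene0.png

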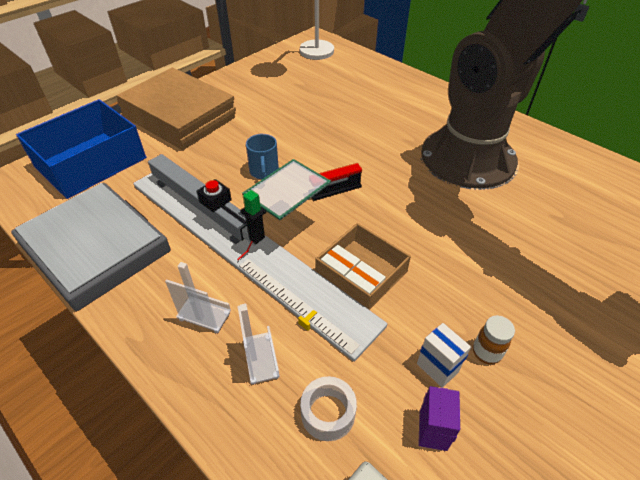

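View pics/side0.png

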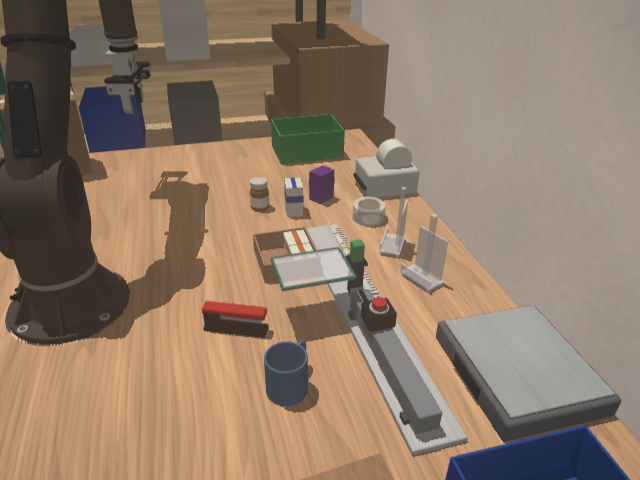

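The scene picture shows the jar at (row 338, col 495), the white carton at (355, 444), its purple look-alike at (418, 440), kit box at (262, 362), marker at (320, 307), button at (187, 211) and grip at (202, 252). Candidates for the carton: white/blue (355, 444) – chosen; purple (418, 440); orange-banded packed ones (265, 355). For the jar: (338, 495) – chosen; mug (155, 262), tape (408, 328).

```bash
cat >> h.py <<'E'
np.set_printoptions(precision=4,suppress=True)
def go(x,y,z,phi=None):
    "shift/roll to take the TCP to x,y,z with closing line (tool y) at world angle phi (mod pi)"
    s=arm.observe(); M=R.from_rotvec(s["ee_rot"]).as_matrix()
    d=M.T@(np.array([x,y,z])-s["position"]); cur=np.arctan2(M[1,1],M[0,1])
    r=0 if phi is None else -((phi-cur+np.pi/2)%np.pi-np.pi/2)
    print("pos",s["position"],"M",M.round(3).tolist(),"phi",round(cur,3),"j7",s["joints"][6].round(2)); print("shift",d,"roll",round(r,3),"force",s["force"])
def tri(p1,p2):
    A=[];b=[]
    for c,p in (("scene",p1),("side",p2)):
        o,d=ray(c,p);d/=np.linalg.norm(d);P=np.eye(3)-np.outer(d,d);A.append(P);b.append(P@o)
    return np.linalg.solve(sum(A),sum(b))
E
python3 - <<'E'
from h import *
im=arm.get_image("scene"); cv2.imwrite("pics/crop1.png",cv2.resize(im[300:470,390:540,::-1],None,fx=3.4,fy=3.4,interpolation=2))
hsv=cv2.cvtColor(im,cv2.COLOR_RGB2HSV)
def cen(m,reg):
    r0,r1,c0,c1=reg; k=np.zeros_like(m);k[r0:r1,c0:c1]=m[r0:r1,c0:c1]; ys,xs=np.nonzero(k); return np.array([ys.mean(),xs.mean()]),len(ys),(ys.min(),ys.max(),xs.min(),xs.max())
yel=(hsv[:,:,0]>22)&(hsv[:,:,0]<33)&(hsv[:,:,1]>200)&(hsv[:,:,2]>120)
print("yellow",*(y:=cen(yel,(300,340,290,330)))); 
for z in(0,.01,.02,.03): print(z,atz("scene",y[0],z))
def best(c,q): arm.get_image(c); return arm.place_of(c,q)
print("btn",tri([185,212],[300,380]),"grip",tri([208,254],[258,354]))
for c in("scene","side"):
    arm.get_image(c)
    for q in("kit_box","gauge","marker","packed_a","carton","jar"):
        for r in arm.silhouettes(c,q)[:3]:
            ys,xs=np.nonzero(r["region"]); print(c,q,round(r["conf"],2),np.round(r["point"]),len(ys),ys.min(),ys.max(),xs.min(),xs.max())
            if q in("kit_box","gauge"): print(cv2.approxPolyDP(cv2.convexHull(np.c_[xs,ys].astype(np.int32)),4,True)[:,0].tolist())
go(.5,.3,.40,0)
E
```

```text
yellow [318.6372 307.0265] 113 (np.int64(311), np.int64(329), np.int64(298), np.int64(316))
0 [0.6505 0.041  0.    ]
0.01 [0.6549 0.0456 0.01  ]
0.02 [0.6593 0.0502 0.02  ]
0.03 [0.6637 0.0547 0.03  ]
btn [ 0.6064 -0.2819  0.1158] grip [ 0.597  -0.1548  0.1276]
scene kit_box 0.86 [262. 365.] 3355 224 308 315 410
[[410, 256], [407, 270], [370, 308], [315, 270], [315, 258], [356, 224]]
scene gauge 0.93 [234. 266.] 16741 154 360 134 386
[[386, 327], [351, 359], [134, 183], [149, 161], [161, 154], [297, 160], [329, 180]]
scene marker 0.5 [322. 302.] 179 311 330 297 314
scene packed_a 0.95 [275. 368.] 717 261 292 346 385
scene packed_a 0.9 [258. 339.] 604 246 274 322 358
scene carton 0.95 [355. 439.] 2081 323 386 417 470
scene carton 0.92 [418. 440.] 2308 386 450 418 459
scene carton 0.38 [317. 301.] 183 310 328 297 315
scene jar 0.86 [342. 492.] 1412 315 363 473 514
side kit_box 0.76 [247. 268.] 1269 226 282 253 315
[[315, 249], [277, 280], [265, 282], [253, 235], [304, 226]]
side gauge 0.61 [338. 379.] 13346 224 453 270 467
[[466, 440], [411, 452], [282, 289], [270, 258], [312, 227], [334, 224], [361, 240]]
side gauge 0.29 [268. 322.] 3252 239 292 270 367
[[367, 263], [361, 289], [283, 290], [270, 258], [359, 239]]
side gauge 0.28 [251. 265.] 1244 228 282 252 315
[[315, 248], [276, 280], [266, 282], [252, 239], [255, 233], [304, 228]]
side packed_a 0.69 [241. 294.] 337 230 252 283 307
side packed_a 0.68 [267. 322.] 3334 239 297 270 367
side packed_a 0.53 [247. 300.] 189 243 253 289 312
side carton 0.96 [198. 293.] 676 177 215 284 302
side carton 0.57 [184. 320.] 790 166 202 309 333
side jar 0.85 [195. 261.] 558 176 209 249 268
side jar 0.45 [301. 376.] 157 298 310 372 386
pos [0.16   0.6042 0.4048] M [[-0.967, 0.256, 0.0], [0.256, 0.967, 0.0], [-0.0, 0.0, -1.0]] phi 1.312 j7 -0.08
shift [-0.4066 -0.207   0.0048] roll 1.312 force [ 0.6836 -0.2905 -0.61  ]
```

View pics/crop1.png

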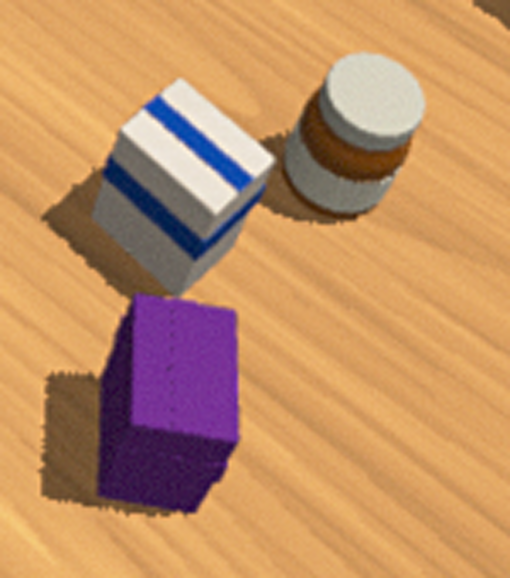

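The crop confirms the white carton with blue band (not the purple one) and the jar to its right; carton top corners in crop px (180,78),(275,158),(215,215),(120,130), cap centre (375,102).

```bash
python3 - <<'E'
from h import *
f=lambda x,y:(300+y/3.4,390+x/3.4)
P=[atz("scene",f(*p),.092) for p in((180,78),(275,158),(215,215),(120,130))]
print("carton",np.mean(P,0),[ (np.linalg.norm(P[i]-P[i-1])*1e3).round(1) for i in range(4)],[np.degrees(np.arctan2(*(P[i]-P[i-1])[[1,0]])).round(1) for i in range(4)])
print("jar",atz("scene",f(375,102),.085))
P=[atz("scene",p,.05) for p in((256,410),(224,356),(258,315))]
print("box rim",P,"ctr",(P[0]+P[2])/2)
for i in(0,1): v=P[i+1]-P[i]; print(np.linalg.norm(v),np.degrees(np.arctan2(v[1],v[0])))
v=atz("scene",(359,351),.0)-atz("scene",(183,134),.0); print("rail",np.linalg.norm(v),np.degrees(np.arctan2(v[1],v[0])))
v=atz("scene",(359,351),.0)-atz("scene",(327,386),.0); print("rail end",np.linalg.norm(v),np.degrees(np.arctan2(v[1],v[0])))
E
python3 -m inch '-.05 -.025 0 .15 .0918;-.1 -.05 0 .3 .0918;-.15 -.075 0 .45 .0918;-.2 -.1 0 .6 .0918;-.24 -.12 0 .74 .0918'
```

```text
carton [0.5646 0.2816 0.092 ] [np.float64(44.9), np.float64(57.9), np.float64(45.3), np.float64(58.1)] [np.float64(173.8), np.float64(83.9), np.float64(-5.9), np.float64(-96.5)]
jar [0.4794 0.3316 0.085 ]
box rim [array([0.4247, 0.1112, 0.05  ]), array([ 0.4317, -0.0258,  0.05  ]), array([ 0.5605, -0.0239,  0.05  ])] ctr [0.4926 0.0436 0.05  ]
0.13713185359852303 -87.03597847602119
0.12877120177153606 0.8460170883610764
rail 0.7045272036538169 90.85822790151767
rail end 0.09607621702668472 -2.868605603803806
clock: 2.15
position: [0.3487, 0.4373, 0.4051]
ee_rot: [-1.513, -2.753, -0.001]
force: [0.4, 1.4, 0.9]
width: 1.001
gripper_force: 0.0
```

Run:
```python
from h import *
save("wrist","w1"); cal=arm.get_calibration("wrist"); print(cal["pose"])
for q,z in(("jar",0),("carton",0),("kit_box",0)):
    for r in arm.place_of("wrist",q)[:2]: print(q,round(r["conf"],2),np.round(r["point"]),atz("wrist",r["point"],z,cal))
    for r in arm.silhouettes("wrist",q)[:2]:
        ys,xs=np.nonzero(r["region"]); h=cv2.approxPolyDP(cv2.convexHull(np.c_[xs,ys].astype(np.int32)),3,True)[:,0]; print(" sil",round(r["conf"],2),np.round(r["point"]),h.tolist())
go(.479,.33,.36,1.047)
```

```text
[[ 0.8541 -0.4979 -0.1505  0.3168]
 [ 0.5201  0.8185  0.2439  0.4955]
 [ 0.0018 -0.2866  0.9581  0.3847]
 [ 0.      0.      0.      1.    ]]
jar 0.55 [343. 349.] [0.4803 0.3145 0.    ]
 sil 0.94 [383. 360.] [[384, 400], [338, 399], [331, 370], [342, 325], [367, 326], [384, 368]]
carton 0.75 [409. 390.] [0.5714 0.264  0.    ]
 sil 0.88 [395. 399.] [[416, 399], [386, 398], [389, 388], [396, 383]]
pos [0.3463 0.44   0.4047] M [[-0.544, 0.839, -0.001], [0.839, 0.544, 0.0], [0.001, -0.0, -1.0]] phi 0.575 j7 -0.33
shift [-0.1645  0.0516  0.0445] roll -0.472 force [ 0.4029  0.0621 -0.4724]
```

View pics/w1.png

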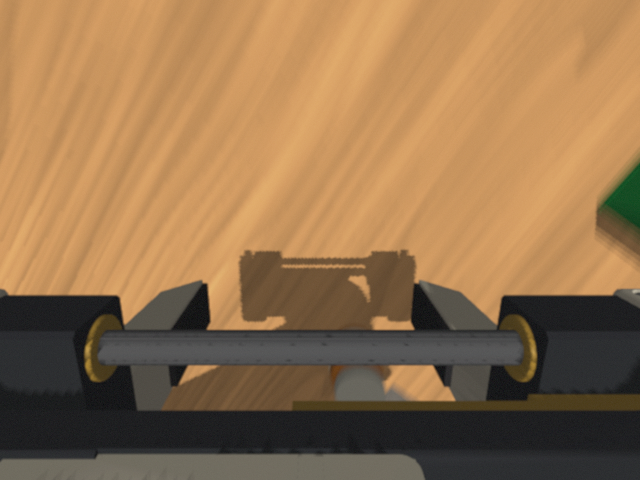

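The wrist camera looks past the fingers from the tool's +x side; the jar (col 358, row 383) is hidden behind the gripper. I'll go past it so that it falls in the clear upper part.

```bash
python3 -m inch '-.05 .008 0 0 .0918;-.1 .016 0 0 .0918;-.15 .024 0 0 .0918;-.2 .032 0 0 .0918;-.25 .04 0 0 .0918' >/dev/null; python3 -m inch '-.05 .008 0 0 .0918;-.07 .01 0 0 .0918;-.07 .01 0 0 .0918'
python3 - <<'E'
from h import *
save("wrist","w2"); cal=arm.get_calibration("wrist")
for q,z in(("jar",0),("carton",0)):
    for r in arm.place_of("wrist",q)[:2]: print(q,round(r["conf"],2),np.round(r["point"]),atz("wrist",r["point"],z,cal))
    for r in arm.silhouettes("wrist",q)[:2]:
        ys,xs=np.nonzero(r["region"]); h=cv2.approxPolyDP(cv2.convexHull(np.c_[xs,ys].astype(np.int32)),3,True)[:,0]; print(" sil",round(r["conf"],2),np.round(r["point"]),h.tolist())
import pickle; pickle.dump(cal,open("w2.pkl","wb"))
go(.479,.33,.36,1.047)
E
```

```text
clock: 3.3
position: [0.5623, 0.1968, 0.4046]
ee_rot: [1.508, 2.754, -0.001]
force: [-1.7, 0.7, -0.0]
width: 0.998
gripper_force: 0.0
jar 0.57 [ 34. 306.] [0.4734 0.329  0.    ]
 sil 0.75 [ 27. 308.] [[332, 49], [316, 62], [293, 60], [276, 36], [272, 0], [341, 0], [340, 28]]
carton 0.85 [140. 472.] [0.659  0.3377 0.    ]
carton 0.73 [131. 358.] [0.5605 0.2843 0.    ]
 sil 0.86 [133. 373.] [[421, 121], [417, 131], [370, 184], [322, 146], [327, 133], [371, 84], [382, 85]]
 sil 0.77 [140. 505.] [[566, 110], [565, 136], [554, 173], [484, 175], [440, 160], [446, 113]]
pos [0.5596 0.2014 0.4046] M [[-0.544, 0.839, -0.001], [0.839, 0.544, 0.001], [0.001, -0.0, -1.0]] phi 0.576 j7 0.29
shift [0.1517 0.0024 0.0447] roll -0.471 force [-0.8011 -0.0779 -0.513 ]
```

View pics/w2.png

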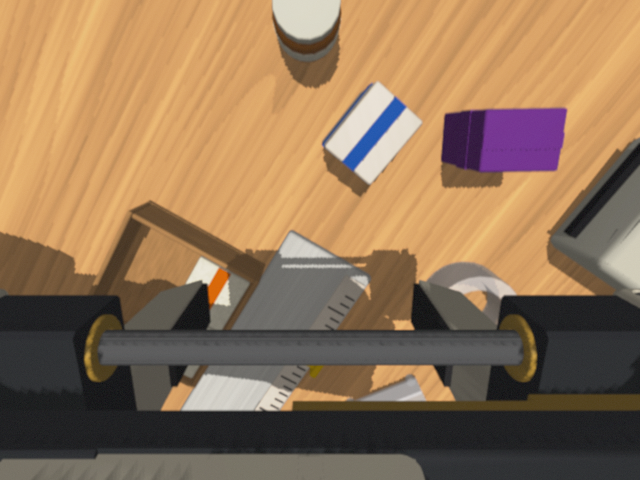

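The wrist view shows the jar cap centred about (row 8, col 306), white carton top corners about (83,378),(122,421),(185,370),(146,326), purple one at right (140,505), kit box corner at (203,150), and the rail's end (233,293)-(275,370).

Run:
```python
from h import *; import pickle
cal=pickle.load(open("w2.pkl","rb"))
print("jar",atz("wrist",(7,306.5),.085,cal))
P=[atz("wrist",p,.092,cal) for p in((83,378),(122,421),(185,370),(146,328))]
print("carton",np.mean(P,0),[(np.linalg.norm(P[i]-P[i-1])*1e3).round(1) for i in range(4)],[np.degrees(np.arctan2(*(P[i]-P[i-1])[[1,0]])).round(1) for i in range(4)])
for z in(.01,.02,.03):
  a=atz("wrist",(233,293),z,cal);b=atz("wrist",(275,370),z,cal);v=b-a;print("rail end",z,a,b,np.linalg.norm(v),np.degrees(np.arctan2(v[1],v[0])))
print("box corner",atz("wrist",(203,150),.05,cal),atz("wrist",(211,133),.05,cal))
```

```text
jar [0.4748 0.3285 0.085 ]
carton [0.5626 0.2835 0.092 ] [np.float64(55.9), np.float64(42.1), np.float64(58.0), np.float64(43.6)] [np.float64(84.0), np.float64(-6.3), np.float64(-94.7), np.float64(171.0)]
rail end 0.01 [0.5611 0.1664 0.01  ] [0.6534 0.1713 0.01  ] 0.09234706881719867 3.0597659298365985
rail end 0.02 [0.56  0.169 0.02 ] [0.6498 0.1738 0.02  ] 0.08987848388089936 3.0597659298366153
rail end 0.03 [0.559  0.1715 0.03  ] [0.6462 0.1762 0.03  ] 0.08740989894460016 3.0597659298366113
box corner [0.4354 0.1315 0.05  ] [0.4258 0.1167 0.05  ]
```

```bash
python3 -m inch '.04 0 0 -.12 .0918;.08 0 0 -.24 .0918;.12 0 0 -.36 .0918;.153 .001 .03 -.471 .0918;.153 .001 .06 -.471 .0918'
python3 - <<'E'
from h import *
go(.477,.330,.225,1.047)
E
```

```text
clock: 4.05
position: [0.4744, 0.3351, 0.3448]
ee_rot: [-0.797, -3.037, -0.008]
force: [0.8, -0.5, -0.3]
width: 0.995
gripper_force: 0.0
pos [0.4744 0.3351 0.3448] M [[-0.871, 0.491, -0.0], [0.491, 0.871, 0.005], [0.003, 0.004, -1.0]] phi 1.057 j7 0.45
shift [-0.0051 -0.0036  0.1198] roll 0.01 force [ 0.83   -0.4786 -0.2773]
```

```bash
python3 -m inch '0 0 .04 0 .0918;0 0 .08 0 .0918;0 0 .11 0 .0918;0 0 .12 0 .0918;0 0 .12 0 .0918' 20
python3 - <<'E'
from h import *
go(.477,.330,.225,1.047)
E
python3 -m inch '0 0 0 0 .03;0 0 0 0 .03;0 0 0 0 .03;0 0 0 0 .03;0 0 0 0 .03' 20
```

```text
clock: 4.55
position: [0.4777, 0.3291, 0.2239]
ee_rot: [-0.817, -3.032, 0.003]
force: [-1.0, 0.1, 0.4]
width: 0.999
gripper_force: 0.0
pos [0.4777 0.3291 0.2239] M [[-0.865, 0.502, -0.002], [0.502, 0.865, -0.001], [0.001, -0.002, -1.0]] phi 1.045 j7 0.48
shift [ 0.001   0.0005 -0.0011] roll -0.002 force [-0.9989  0.1146  0.3622]
clock: 5.05
position: [0.4788, 0.3284, 0.2252]
ee_rot: [0.82, 3.032, 0.001]
force: [-1.1, -1.4, 1.4]
width: 0.615
gripper_force: 1.0
```

```bash
python3 -m inch '0 0 0 0 .03;0 0 0 0 .03;0 0 -.03 0 .03;0 0 -.08 0 .03;0 0 -.12 0 .03' 20
python3 - <<'E'
from h import *
go(.464,.0785,.345,1.571)
E
```

```text
clock: 5.55
position: [0.4786, 0.3283, 0.3463]
ee_rot: [-0.82, -3.033, 0.0]
force: [0.5, 0.9, -2.5]
width: 0.57
gripper_force: 20.0
pos [0.4786 0.3283 0.3463] M [[-0.864, 0.504, -0.0], [0.504, 0.864, -0.0], [-0.0, -0.0, -1.0]] phi 1.043 j7 0.45
shift [-0.1132 -0.2231  0.0014] roll -0.528 force [ 0.4878  0.944  -2.544 ]
```

```bash
python3 -m inch '-.022 -.043 0 -.1 .03;-.045 -.088 0 -.22 .03;-.067 -.132 0 -.34 .03;-.09 -.177 0 -.46 .03;-.113 -.223 0 -.528 .03' 
python3 -m inch '0 0 0 0 .03'
python3 - <<'E'
from h import *
im=save("scene","s2")
cv2.imwrite("pics/s2c.png",cv2.resize(im[180:330,270:430,::-1],None,fx=4,fy=4,interpolation=2))
go(.464,.0785,.232,1.571)
E
```

```text
clock: 6.05
position: [0.4635, 0.0789, 0.3447]
ee_rot: [-0.008, 3.141, 0.0]
force: [1.1, -0.9, -2.3]
width: 0.575
gripper_force: 20.0
clock: 6.15
position: [0.4633, 0.0735, 0.3446]
ee_rot: [-0.011, -3.14, 0.005]
force: [-0.3, 1.3, -2.0]
width: 0.573
gripper_force: 20.0
pos [0.4637 0.077  0.3447] M [[-1.0, 0.007, -0.0], [0.007, 1.0, -0.001], [0.0, -0.001, -1.0]] phi 1.564 j7 1.34
shift [-0.0003  0.0016  0.1127] roll -0.007 force [ 0.3086  0.8958 -1.3963]
```

View pics/s2c.png

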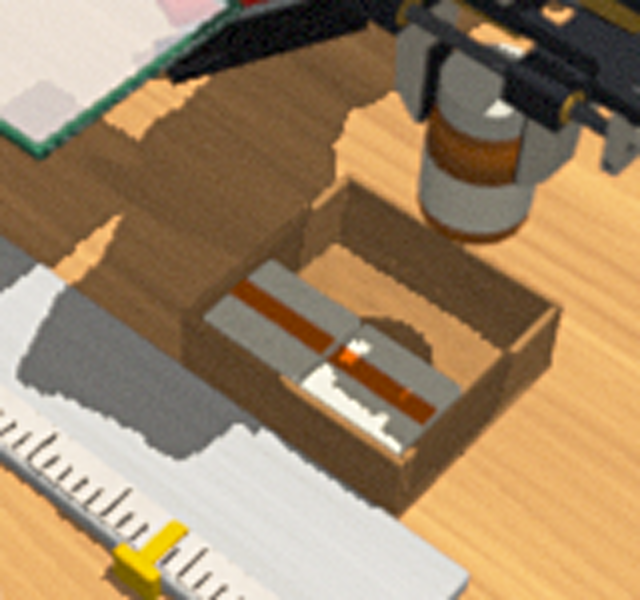

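The crop shows the jar held above the box, rim outer corners at crop px (350,180), (560,310), (403,460), (183,325); packed cartons in the near half; the marker at (150,560).

Run:
```python
from h import *
P=[atz("scene",(180+y/4,270+x/4),.05) for x,y in((350,180),(560,310),(403,462),(183,325))]
o=[(-.0675,-.07),(-.0675,.07),(.0675,.07),(.0675,-.07)]; a=.052
Rm=np.array([[np.cos(a),-np.sin(a)],[np.sin(a),np.cos(a)]])
for i in range(4): v=P[(i+1)%4]-P[i]; print(P[i],"ctr",P[i][:2]-Rm@o[i],np.linalg.norm(v).round(4),np.degrees(np.arctan2(v[1],v[0])).round(1))
c=np.mean(P,0); print(c)
```

```text
[ 0.4318 -0.0215  0.05  ] ctr [0.4956 0.0519] 0.1351 91.7
[0.4279 0.1135 0.05  ] ctr [0.4989 0.0471] 0.1263 0.7
[0.5542 0.115  0.05  ] ctr [0.4904 0.0416] 0.1325 -85.1
[ 0.5655 -0.017   0.05  ] ctr [0.4945 0.0494] 0.1338 -178.0
[0.4948 0.0475 0.05  ]
```

```bash
python3 -m inch '0 .003 .04 0 .03;0 .003 .08 0 .03;0 .003 .1 0 .03;0 .003 .111 0 .03;0 .003 .111 0 .03' 
python3 -m inch '0 0 .002 0 .03;0 0 .002 0 .03'
python3 - <<'E'
from h import *
go(.4645,.081,.232)
E
```

```text
clock: 6.7
position: [0.4656, 0.0829, 0.2339]
ee_rot: [0.003, 3.139, -0.002]
force: [1.4, -9.3, 9.9]
width: 0.63
gripper_force: 19.4
clock: 6.9
position: [0.4656, 0.0829, 0.2334]
ee_rot: [0.003, 3.138, -0.001]
force: [-2.4, -13.1, 28.9]
width: 0.629
gripper_force: 20.1
pos [0.4656 0.0829 0.2334] M [[-1.0, 0.002, 0.003], [0.002, 1.0, -0.001], [-0.003, -0.001, -1.0]] phi 1.569 j7 1.37
shift [ 0.0011 -0.0019  0.0014] roll 0 force [ -2.3632 -13.1293  28.894 ]
```

```bash
python3 -m inch '0 0 -.004 0 .03;0 0 -.004 0 .03'
python3 - <<'E'
from h import *
im=save("scene","s3")
cv2.imwrite("pics/s3c.png",cv2.resize(im[180:330,270:430,::-1],None,fx=4,fy=4,interpolation=2))
E
```

```text
clock: 7.1
position: [0.4652, 0.084, 0.2367]
ee_rot: [0.001, 3.139, -0.0]
force: [1.6, -7.1, 11.5]
width: 0.602
gripper_force: 19.8
```

View pics/s3c.png

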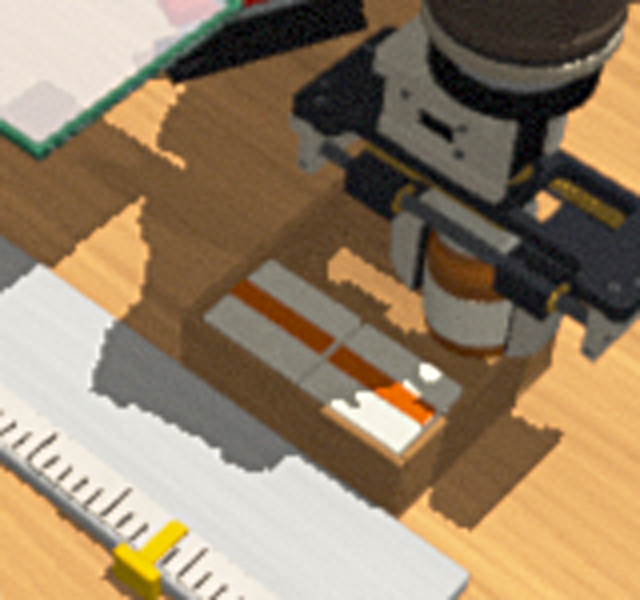

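The crop shows the jar slightly tilted with its base (crop 465,350) still visible near the +y wall: it seems caught on that wall's edge. Lift and measure the overhang.

```bash
python3 -m inch '0 0 -.03 0 .03;0 0 -.06 0 .03;0 0 -.06 0 .03'
python3 - <<'E'
from h import *
f=lambda x,y:(180+y/4,270+x/4)
for z in(.005,.04,.05):
  q=proj("scene",(.465+.019,.083+.019,z)); print(z,"near base edge expect crop",(q[1]-270)*4,(q[0]-180)*4)
im=save("scene","s4")
a=im[180:330,270:430,::-1]; im2=save("side","d4"); b=im2[150:300,180:340,::-1]
cv2.imwrite("pics/s4c.png",cv2.resize(np.hstack([a,b]),(800,375),interpolation=2))
E
```

```text
clock: 7.45
position: [0.4654, 0.0854, 0.2986]
ee_rot: [-0.001, 3.136, 0.004]
force: [0.7, 0.1, -2.9]
width: 0.573
gripper_force: 20.0
0.005 near base edge expect crop 463.30368959608677 416.24671388233605
0.04 near base edge expect crop 470.8556354421228 373.91306429186716
0.05 near base edge expect crop 473.0911669793918 361.3814319580797
```

View pics/s4c.png

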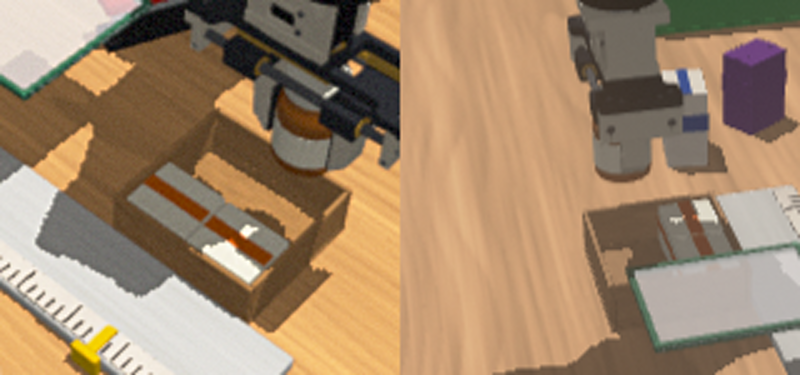

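The jar's base caught on the +y wall and it slid up between the fingers (its base is now near the fingertips). I'll set it on the free table beside the box, re-grip it high, and place it about 7 mm further from the wall.

```bash
python3 -m inch '.008 .045 0 0 .03;.016 .09 0 0 .03;.024 .13 0 0 .03;.024 .13 .04 0 .03;.024 .13 .08 0 .03'
python3 -m inch '0 0 0.01 0 .03;0 0 .02 0 .03;0 0 .02 0 .03'
python3 - <<'E'
from h import *
go(.44,.215,.18)
im=save("side","d5"); b=im[130:280,180:340,::-1]
a=save("scene","s5")[230:380,330:490,::-1]
cv2.imwrite("pics/s5c.png",cv2.resize(np.hstack([a,b]),(800,375),interpolation=2))
E
```

```text
clock: 8.05
position: [0.4393, 0.2162, 0.2142]
ee_rot: [-0.006, 3.141, 0.002]
force: [-0.1, 0.7, -2.3]
width: 0.58
gripper_force: 20.0
clock: 8.35
position: [0.44, 0.2136, 0.1951]
ee_rot: [-0.001, -3.14, 0.001]
force: [-0.1, -0.6, -1.4]
width: 0.58
gripper_force: 20.0
pos [0.44   0.2136 0.1951] M [[-1.0, 0.0, -0.001], [0.0, 1.0, -0.001], [0.001, -0.001, -1.0]] phi 1.57 j7 1.09
shift [0.     0.0014 0.0151] roll 0 force [-0.1361 -0.5833 -1.3909]
```

View pics/s5c.png

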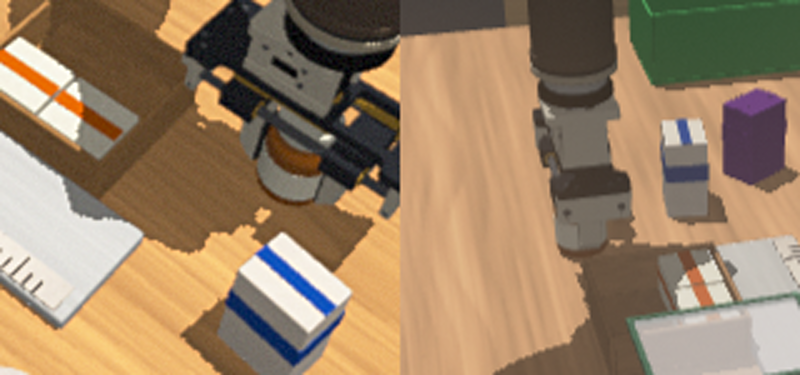

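The views show the jar upright over bare table beside the box, its base just below the fingertips, carton clear at right. Lower until it touches.

```bash
python3 -m inch '0 0 0.003 0 .03;0 0 .006 0 .03;0 0 .006 0 .03'|grep -E "pos|force"; python3 -m inch '0 0 0.002 0 .03;0 0 .004 0 .03;0 0 .004 0 .03'|grep -E "pos|force|width"
```

```text
position: [0.441, 0.2139, 0.1911]
force: [0.3, -1.7, 7.7]
gripper_force: 20.0
position: [0.4415, 0.2138, 0.188]
force: [-0.0, -3.3, 21.3]
width: 0.578
gripper_force: 20.0
```

```bash
python3 -m inch '0 0 -.003 0 .03;0 0 -.003 0 .0918;0 0 -.003 0 .0918;0 0 -.003 0 .0918;0 0 -.003 0 .0918'|grep -E "pos|force|width"
python3 -m inch '0 0 0 0 .0918;0 0 -.02 0 .0918;0 0 -.039 0 .0918;0 0 -.039 0 .0918'
python3 - <<'E'
from h import *
for c in("scene","side"):
  arm.get_image(c)
  for r in arm.silhouettes(c,"jar")[:1]: print(c,r["conf"],r["point"])
  for r in arm.place_of(c,"jar")[:1]: print(c,r["conf"],r["point"],atz(c,r["point"],0))
go(.44,.215,.229)
E
```

```text
position: [0.44, 0.2138, 0.1886]
force: [-0.5, 0.2, -0.2]
width: 0.882
gripper_force: 0.0
clock: 9.95
position: [0.4408, 0.2142, 0.2294]
ee_rot: [-0.0, 3.139, 0.003]
force: [0.7, 0.4, -0.0]
width: 0.999
gripper_force: 0.0
scene 0.95 [294.3, 447.7]
scene 0.77 [303.5, 444.1] [ 0.4388  0.2132 -0.    ]
side 0.86 [224.8, 251.6]
side 0.78 [229.1, 254.5] [0.4412 0.2125 0.    ]
pos [0.4398 0.2137 0.227 ] M [[-1.0, -0.0, -0.001], [-0.0, 1.0, -0.001], [0.001, -0.001, -1.0]] phi 1.571 j7 1.08
shift [-0.0002  0.0013 -0.002 ] roll 0 force [-0.1993 -0.121   0.9836]
```

```bash
python3 -m inch '0 0 0 0 .03;0 0 0 0 .03;0 0 0 0 .03;0 0 0 0 .03;0 0 0 0 .03' 25|grep width
python3 -m inch '0 0 0 0 .03;0 0 0 0 .03;0 0 -.04 0 .03;0 0 -.09 0 .03;0 0 -.09 0 .03'
python3 -m inch '-.007 -.035 0 0 .03;-.014 -.07 0 0 .03;-.02 -.105 0 0 .03;-.027 -.138 0 0 .03;-.027 -.138 0 0 .03'
python3 - <<'E'
from h import *
go(.467,.0765,.234)
E
```

```text
width: 0.61
clock: 11.25
position: [0.4417, 0.2145, 0.3229]
ee_rot: [0.0, 3.134, 0.007]
force: [0.9, -0.2, -2.4]
width: 0.566
gripper_force: 25.0
clock: 11.75
position: [0.4673, 0.071, 0.3173]
ee_rot: [-0.01, -3.141, 0.004]
force: [-0.5, 1.0, -1.8]
width: 0.564
gripper_force: 25.0
pos [0.4673 0.071  0.3173] M [[-1.0, 0.007, -0.0], [0.007, 1.0, -0.002], [0.0, -0.002, -1.0]] phi 1.564 j7 1.37
shift [0.0003 0.0057 0.0833] roll 0 force [-0.4838  0.9991 -1.8469]
```

```bash
python3 -m inch '0 0 0.01 0 .03;0 0 .02 0 .03;0 0 .02 0 .03;0 0 .02 0 .03'|grep pos
python3 - <<'E'
from h import *
go(.467,.0765,.234)
E
```

```text
position: [0.4667, 0.0766, 0.297]
pos [0.4667 0.0766 0.297 ] M [[-1.0, -0.002, -0.002], [-0.002, 1.0, -0.0], [0.002, -0.0, -1.0]] phi 1.573 j7 1.38
shift [-0.0004 -0.0001  0.063 ] roll 0 force [ 0.2864  0.7023 -2.5387]
```

```bash
python3 -m inch '0 0 0.015 0 .03;0 0 .025 0 .03;0 0 .03 0 .03;0 0 .03 0 .03'|grep -E "pos|force|width"
python3 -m inch '0 0 0.01 0 .03;0 0 .02 0 .03;0 0 .03 0 .03;0 0 .03 0 .03'|grep -E "pos|force|width"
```

```text
position: [0.4668, 0.0759, 0.2671]
force: [0.3, 0.3, -2.8]
width: 0.568
gripper_force: 25.0
position: [0.4665, 0.0757, 0.2363]
force: [-0.5, 0.2, -2.8]
width: 0.57
gripper_force: 25.0
```

```bash
python3 -m inch '0 0 0.002 0 .03;0 0 .003 0 .03'|grep -E "pos|force|width"
python3 -m inch '0 0 0 0 .0918;0 0 0 0 .0918;0 0 0 0 .0918;0 0 0 0 .0918;0 0 0 0 .0918'|grep -E "pos|force|width"
python3 -m inch '0 0 -.04 0 .0918;0 0 -.08 0 .0918;0 0 -.12 0 .0918;0 0 -.12 0 .0918'|grep -E "pos|force|width"
python3 - <<'E'
from h import *
for c in("scene","side"):
  arm.get_image(c)
  for r in arm.place_of(c,"jar")[:1]: print(c,r["conf"],r["point"],atz(c,r["point"],0.005))
  for r in arm.silhouettes(c,"jar")[:1]:
    ys,xs=np.nonzero(r["region"]); print(r["conf"],r["point"],ys.min(),ys.max(),xs.min(),xs.max())
  t=proj(c,(.4667,.076,.09)); b=proj(c,(.4667,.076,.005)); print("expect top,base",t,b)
go(.5635,.2825,.36,-.108)
E
```

```text
position: [0.4672, 0.0758, 0.2347]
force: [-0.3, 0.7, -2.1]
width: 0.566
gripper_force: 25.0
position: [0.4671, 0.0758, 0.2349]
force: [0.2, 0.9, 0.3]
width: 0.953
gripper_force: 0.0
position: [0.4686, 0.076, 0.3595]
force: [0.3, 0.2, 0.5]
width: 0.998
gripper_force: 0.0
scene 0.92 [272.6, 380.5] [0.4683 0.0758 0.005 ]
0.77 [257.1, 384.1] 235 276 370 398
expect top,base (np.float64(245.2276535477669), np.float64(385.4167473487746)) (np.float64(272.20426583063414), np.float64(381.07663715764176))
0.66 [237.9, 273.4] 220 258 260 282
expect top,base (np.float64(224.96524186135213), np.float64(271.9415220830452)) (np.float64(254.1243573021582), np.float64(273.2212108798021))
pos [0.4666 0.0757 0.3536] M [[-1.0, -0.0, -0.002], [-0.0, 1.0, -0.001], [0.002, -0.001, -1.0]] phi 1.571 j7 1.36
shift [-0.0969  0.2067 -0.0068] roll -1.463 force [0.0558 0.7593 0.0339]
```

The jar stands in the box where expected. Now the carton.

```bash
python3 -m inch '-.02 .042 0 .148 .0918;-.04 .083 0 .296 .0918;-.06 .125 0 .444 .0918;-.08 .166 0 .592 .0918;-.097 .207 0 .74 .0918' >/dev/null
python3 -m inch '0 0 0 .148 .066;0 0 0 .296 .066;0 0 0 .444 .066;0 0 0 .592 .066;0 0 0 .74 .066' >/dev/null
python3 -m inch '0 0 0 .1 .066;0 0 0 .198 .066;0 0 0 .198 .066'
python3 - <<'E'
from h import *
go(.5635,.2825,.231,-.108)
for c in("scene","side"):
  arm.get_image(c)
  for r in arm.place_of(c,"carton")[:2]: print(c,r["conf"],r["point"],atz(c,r["point"],0))
E
```

```text
clock: 15.65
position: [0.5638, 0.283, 0.3534]
ee_rot: [2.339, 2.098, -0.004]
force: [0.3, 0.3, 0.5]
width: 0.718
gripper_force: 0.0
pos [0.5638 0.283  0.3534] M [[0.108, 0.994, -0.002], [0.994, -0.108, -0.002], [-0.002, -0.001, -1.0]] phi -0.109 j7 -0.39
shift [-0.0003 -0.0001  0.1224] roll -0.001 force [0.3271 0.2836 0.4971]
scene 0.8 [369.1, 434.0] [0.5695 0.2778 0.    ]
scene 0.69 [431.7, 434.4] [0.6604 0.34   0.    ]
side 0.92 [199.4, 320.3] [0.6566 0.3313 0.    ]
side 0.72 [212.9, 290.2] [0.5531 0.2746 0.    ]
```

```bash
python3 -m inch '0 0 .04 0 .068;0 0 .08 0 .068;0 0 .11 0 .068;0 0 .122 0 .068;0 0 .122 0 .068'|grep -E "pos|force|width"
python3 -m inch '0 0 0 0 .03;0 0 0 0 .03;0 0 0 0 .03;0 0 0 0 .03;0 0 0 0 .03' 20|grep -E "pos|force|width"
python3 -m inch '0 0 0 0 .03;0 0 0 0 .03;0 0 -.03 0 .03;0 0 -.08 0 .03;0 0 -.1 0 .03'|grep -E "pos|force|width"
python3 - <<'E'
from h import *
go(.468,.0155,.33,.052)
E
```

```text
position: [0.5637, 0.2825, 0.2314]
force: [-0.7, -0.5, -0.3]
width: 0.74
gripper_force: 0.0
position: [0.5645, 0.2831, 0.2341]
force: [-1.6, -0.5, 6.7]
width: 0.501
gripper_force: 20.0
position: [0.565, 0.2827, 0.337]
force: [1.1, -0.5, -0.9]
width: 0.5
gripper_force: 20.0
pos [0.565  0.2827 0.337 ] M [[0.107, 0.994, 0.004], [0.994, -0.107, 0.002], [0.003, 0.004, -1.0]] phi -0.108 j7 -0.37
shift [-0.2761 -0.0678  0.006 ] roll -0.16 force [ 1.079  -0.4895 -0.8902]
```

```bash
python3 -m inch '-.02 -.005 -.04 0 .03;-.065 -.016 -.04 -.04 .03;-.112 -.028 -.04 -.08 .03;-.16 -.04 -.04 -.12 .03;-.21 -.052 -.04 -.16 .03' >/dev/null
python3 - <<'E'
from h import *
go(.468,.0155,.36,.052)
E
```

```text
pos [0.4892 0.0793 0.373 ] M [[-0.055, 0.998, 0.0], [0.998, 0.055, 0.0], [0.0, 0.0, -1.0]] phi 0.055 j7 -0.01
shift [-0.0625 -0.0247  0.0129] roll 0.003 force [ 1.8569 -1.9785 -1.5074]
```

```bash
python3 -m inch '-.035 -.014 0 0 .03;-.063 -.025 0 0 .03;-.063 -.025 .02 0 .03;-.063 -.025 .04 0 .03;-.063 -.025 .04 0 .03' >/dev/null;python3 -m inch '0 0 0 0 .03;0 0 0 0 .03;0 0 0 0 .03' |grep -E "pos"
python3 - <<'E'
from h import *
go(.468,.0155,.237,.052)
im=save("scene","s6"); save("side","d6"); arm.get_image("scene")
for r in arm.silhouettes("scene","jar")[:1]: ys,xs=np.nonzero(r["region"]); print(r["point"],ys.min(),ys.max(),xs.min(),xs.max())
E
```

```text
position: [0.4691, 0.0168, 0.3336]
pos [0.4691 0.0168 0.3336] M [[-0.053, 0.999, 0.001], [0.999, 0.053, 0.0], [0.0, 0.001, -1.0]] phi 0.053 j7 0.14
shift [-0.0013 -0.0013  0.0965] roll 0.001 force [ 0.3724 -0.2072 -1.2735]
[258.8, 386.4] 236 275 370 398
```

```bash
python3 -m inch '-.001 -.001 .02 0 .03;-.001 -.001 .035 0 .03;-.001 -.001 .045 0 .03;-.001 -.001 .05 0 .03;-.001 -.001 .055 0 .03'|grep -E "pos|force|width"
python3 -m inch '0 0 .01 0 .03;0 0 .02 0 .03;0 0 .03 0 .03;0 0 .035 0 .03;0 0 .037 0 .03'|grep -E "pos|force|width"
```

```text
position: [0.468, 0.0156, 0.2776]
force: [0.4, 0.5, -1.9]
width: 0.502
gripper_force: 20.0
position: [0.4676, 0.0156, 0.24]
force: [-0.6, 0.1, -2.0]
width: 0.502
gripper_force: 20.0
```

```bash
python3 -m inch '0 0 .002 0 .03;0 0 .003 0 .03;0 0 .003 0 .03'|grep -E "pos|force|width"
python3 -m inch '0 0 0 0 .075;0 0 0 0 .075;0 0 0 0 .075;0 0 0 0 .075;0 0 0 0 .075'|grep -E "pos|force|width"
python3 -m inch '0 0 -.04 0 .075;0 0 -.08 0 .075;0 0 -.12 0 .03;0 0 -.14 0 .0;0 0 -.14 0 .0'|grep -E "pos|force|width"
python3 - <<'E'
from h import *
a=save("scene","s7"); b=save("side","d7")
cv2.imwrite("pics/s7c.png",cv2.resize(np.hstack([a[170:350,190:410,::-1],b[170:350,220:440,::-1]]),None,fx=1.8,fy=1.8,interpolation=2))
for c in("scene","side"):
  arm.get_image(c)
  for q,z in(("jar",.005),("carton",.005),("lock_top",.116),("grip",.124),("marker",0)):
    for r in arm.place_of(c,q)[:2]: print(c,q,round(r["conf"],2),np.array(r["point"]),atz(c,r["point"],z))
go(.606,-.281,.36,1.62)
E
```

```text
position: [0.4675, 0.0153, 0.2386]
force: [-5.8, -1.4, 15.7]
width: 0.498
gripper_force: 20.0
position: [0.4679, 0.0157, 0.2377]
force: [0.0, 0.9, 0.1]
width: 0.816
gripper_force: 0.0
position: [0.4687, 0.0155, 0.3804]
force: [0.0, 0.4, -0.9]
width: 0.603
gripper_force: 0.0
scene jar 0.75 [274.2 381.6] [0.4701 0.08   0.005 ]
scene carton 0.82 [429.5 434.5] [0.6595 0.3385 0.005 ]
scene carton 0.64 [259.  355.2] [0.4768 0.0139 0.005 ]
scene lock_top 0.69 [183.9 209.2] [ 0.6075 -0.2884  0.116 ]
scene lock_top 0.67 [191.  334.4] [ 0.4412 -0.0821  0.116 ]
scene grip 0.87 [212.2 253. ] [ 0.6044 -0.1505  0.124 ]
scene grip 0.48 [413.8 327.8] [0.7951 0.2269 0.124 ]
side jar 0.72 [252.9 276.5] [0.4757 0.0793 0.005 ]
side carton 0.87 [199.5 321.4] [0.6572 0.3211 0.005 ]
side carton 0.67 [266.3 278.6] [0.4696 0.0219 0.005 ]
side lock_top 0.58 [301.7 380.1] [ 0.6055 -0.2874  0.116 ]
side grip 0.68 [258.6 356.7] [ 0.6033 -0.1532  0.124 ]
side grip 0.56 [250.8 389.2] [ 0.6793 -0.1423  0.124 ]
side marker 0.42 [262.4 284. ] [0.4868 0.0416 0.    ]
pos [0.4678 0.0156 0.3776] M [[-0.053, 0.999, -0.0], [0.999, 0.053, -0.0], [-0.0, -0.0, -1.0]] phi 0.053 j7 0.09
shift [-0.3035  0.1224  0.0176] roll -1.567 force [ 0.1351  0.8336 -0.5747]
```

View pics/s7c.png

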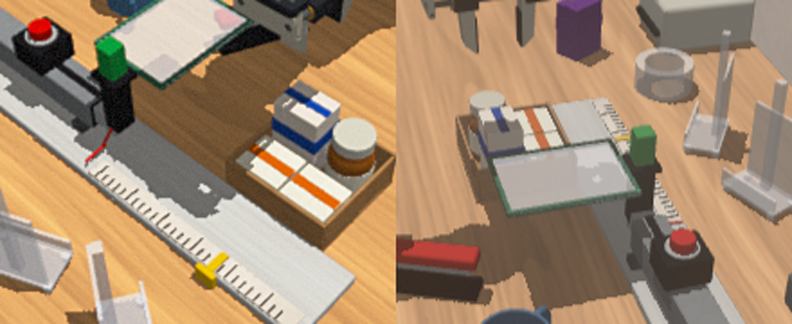

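The views show carton and jar standing upright side by side in the empty half, button up at scene (row 187, col 212), grip at (202, 252), pointer tip about (259, 240), marker (318, 307). Now precise values for button, grip, rail direction and marker.

```bash
cat > m.py <<'E'
from h import *
import sys
def blob(c,kind,reg):
    im=arm.get_image(c); h=cv2.cvtColor(im,cv2.COLOR_RGB2HSV).astype(int); H,S,V=h[...,0],h[...,1],h[...,2]
    m={"red":((H<6)|(H>174))&(S>150)&(V>90),"green":(H>45)&(H<80)&(S>150)&(V>60),"yel":(H>20)&(H<34)&(S>190)&(V>110)}[kind]
    k=np.zeros(m.shape,np.uint8); r0,r1,c0,c1=reg; k[r0:r1,c0:c1]=m[r0:r1,c0:c1]
    n,l,st,ce=cv2.connectedComponentsWithStats(k); i=1+np.argmax(st[1:,4]); return ce[i][::-1],st[i].tolist(),(l==i)
E
python3 - <<'E'
from m import *
B=[blob("scene","red",(165,205,190,235)),blob("side","red",(285,320,360,400))]
G=[blob("scene","green",(180,225,235,270)),blob("side","green",(230,280,340,375))]
Y=[blob("scene","yel",(300,340,285,330)),blob("side","yel",(225,265,325,370))]
for n,b in zip(("btn","grip","marker"),(B,G,Y)): print(n,[x[0].round(1).tolist() for x in b],[x[1] for x in b],tri(b[0][0],b[1][0]))
P=blob("scene","red",(232,275,225,256)); ys,xs=np.nonzero(P[2]); print("ptr",P[1],[(int(y),int(x)) for y,x in zip(ys,xs)][-6:])
# top faces: button top by z
print([atz(c,b[0],.113) for c,b in zip(("scene","side"),B)],[atz(c,b[0],.145) for c,b in zip(("scene","side"),G)])
for c in("scene","side"):
    arm.get_image(c); r=arm.silhouettes(c,"gauge")[0]["region"]
    ys,xs=np.nonzero(r)
    # +x edge of rail
    if c=="scene": pts=[(r[:,x].nonzero()[0].max(),x) for x in range(145,345)]
    else: pts=[(y,r[y].nonzero()[0].max()) for y in range(300,435)]
    W=np.array([atz(c,p,0.0)[:2] for p in pts]); 
    l=cv2.fitLine(W.astype(np.float32),cv2.DIST_HUBER,0,1e-4,1e-4).ravel(); print(c,"edge",np.degrees(np.arctan2(l[1],l[0]))%180,l[2:],np.abs((W-l[2:])@[-l[1],l[0]]).mean())
E
```

```text
Traceback (most recent call last):
  File "m.py", line 7, in blob
    n,l,st,ce=cv2.connectedComponentsWithStats(k); i=1+np.argmax(st[1:,4]); return ce[i][::-1],st[i].tolist(),(l==i)
                                                       ~~~~~~~~~^^^^^^^^^^
ValueError: attempt to get argmax of an empty sequence
```

```bash
sed -i 's/(H>45)&(H<80)&(S>150)&(V>60)/(H>40)\&(H<90)\&(S>80)\&(V>40)/; s/(S>190)&(V>110)/(S>130)\&(V>100)/' m.py
python3 - <<'E'
from m import *
B=[blob("scene","red",(165,205,190,235)),blob("side","red",(285,320,360,400))]
G=[blob("scene","green",(180,225,235,263)),blob("side","green",(230,268,348,375))]
for n,b in zip(("btn","grip"),(B,G)): print(n,[x[0].round(1).tolist() for x in b],[x[1] for x in b],tri(b[0][0],b[1][0]))
print([atz(c,b[0],.113) for c,b in zip(("scene","side"),B)],[atz(c,b[0],.145) for c,b in zip(("scene","side"),G)])
for c,k,g in(("scene","yel",(300,340,285,330)),("side","yel",(225,265,325,370)),("scene","red",(232,275,225,256))):
  try:
    P=blob(c,k,g); ys,xs=np.nonzero(P[2]); print(c,k,P[0],P[1],[(int(y),int(x)) for y,x in zip(ys,xs)][-5:])
  except Exception as e: print(c,k,e)
for c in("scene","side"):
    arm.get_image(c); r=arm.silhouettes(c,"gauge")[0]["region"]
    if c=="scene": pts=[(r[:,x].nonzero()[0].max(),x) for x in range(145,345)]
    else: pts=[(y,r[y].nonzero()[0].max()) for y in range(300,435) if r[y].any()]
    W=np.array([atz(c,p,0.0)[:2] for p in pts]); 
    l=cv2.fitLine(W.astype(np.float32),cv2.DIST_HUBER,0,1e-4,1e-4).ravel(); print(c,"edge",np.degrees(np.arctan2(l[1],l[0]))%180,l[2:],np.abs((W-l[2:])@[-l[1],l[0]]).mean())
E
```

```text
btn [[185.8, 211.8], [301.8, 379.3]] [[205, 180, 14, 13, 134], [373, 298, 14, 9, 96]] [ 0.6056 -0.2831  0.1124]
grip [[202.1, 251.6], [243.3, 357.2]] [[243, 188, 20, 28, 350], [351, 240, 13, 8, 79]] [ 0.6062 -0.1457  0.1564]
[array([ 0.6057, -0.2825,  0.113 ]), array([ 0.6054, -0.2839,  0.113 ])] [array([ 0.6003, -0.1561,  0.145 ]), array([ 0.6114, -0.1286,  0.145 ])]
scene yel [319.9415 305.9766] [298, 310, 19, 21, 171] [(329, 306), (329, 307), (329, 308), (330, 307), (330, 308)]
side yel [246.2 346. ] [342, 245, 8, 3, 15] [(247, 343), (247, 344), (247, 345), (247, 346), (247, 347)]
scene red [251.2105 245.0789] [238, 241, 14, 19, 38] [(257, 240), (257, 241), (258, 238), (258, 239), (259, 238)]
scene edge 91.33164 [ 0.659  -0.0005] 0.001202624626539564
side edge 90.65368 [ 0.6779 -0.3943] 0.001558421988496459
```

```bash
python3 -m inch '-.045 .018 0 .14 .0;-.09 .036 0 .28 .0;-.135 .054 0 .42 .0;-.18 .072 0 .56 .0;-.225 .09 0 .7 .0' >/dev/null
python3 -m inch '0 0 0 .14 .0;0 0 0 .28 .0;0 0 0 .42 .0;0 0 0 .56 .0;0 0 0 .7 .0' >/dev/null
python3 -m inch '0 0 0 .1 .0;0 0 0 .2 .0;0 0 0 .2 .0;0 0 0 .2 0'
python3 - <<'E'
from h import *
go(.6056,-.283,.305,1.592)
y=(319.,306.)
print("marker tri",tri((319.9,306),(246.2,346)),[atz("side",(246.2,346),z) for z in(.01,.02,.03)],[atz("scene",(319.9,306),z) for z in(.01,.02,.03)])
print("ptr tip",[atz("scene",(258.7,238),z) for z in(.01,.02,.03)])
E
```

```text
clock: 24.0
position: [0.5697, -0.2041, 0.3775]
ee_rot: [3.141, 0.042, -0.001]
force: [0.3, -0.4, 0.5]
width: 0.005
gripper_force: 0.0
pos [ 0.5697 -0.2041  0.3775] M [[1.0, 0.027, -0.0], [0.027, -1.0, -0.0], [-0.0, 0.0, -1.0]] phi -1.544 j7 -0.75
shift [0.0338 0.0798 0.0725] roll 0.006 force [ 0.3494 -0.3742  0.4633]
marker tri [0.654  0.0499 0.0137] [array([0.651 , 0.0593, 0.01  ]), array([0.6462, 0.0451, 0.02  ]), array([0.6413, 0.0308, 0.03  ])] [array([0.6582, 0.0462, 0.01  ]), array([0.6626, 0.0507, 0.02  ]), array([0.6669, 0.0553, 0.03  ])]
ptr tip [array([ 0.6502, -0.1634,  0.01  ]), array([ 0.6547, -0.1561,  0.02  ]), array([ 0.6591, -0.1488,  0.03  ])]
```

```bash
python3 -m inch '.017 .04 0 .003 0;.034 .08 0.02 .006 0;.034 .08 .05 .006 0;.034 .08 .072 .006 0;.034 .08 .072 .006 0'
python3 -m inch '0 0 0.005 0 0;0 0 .01 0 0;0 0 .01 0 0'
python3 - <<'E'
from h import *
go(.6056,-.283,.294)
E
```

```text
clock: 24.5
position: [0.6047, -0.283, 0.3026]
ee_rot: [-3.139, -0.03, 0.007]
force: [0.1, 0.7, 0.1]
width: 0.006
gripper_force: 0.0
clock: 24.8
position: [0.6056, -0.2832, 0.2962]
ee_rot: [-3.141, -0.029, -0.001]
force: [0.8, -0.5, 1.3]
width: 0.006
gripper_force: 0.0
pos [ 0.6056 -0.2832  0.2962] M [[1.0, 0.019, 0.001], [0.019, -1.0, 0.0], [0.001, -0.0, -1.0]] phi -1.552 j7 -0.62
shift [-0.     -0.0002  0.0022] roll 0 force [ 0.8303 -0.5267  1.2731]
```

```bash
python3 -m inch '0 0 0.002 0 0;0 0 .004 0 0;0 0 .006 0 0;0 0 .006 0 0'|grep -E "pos|force"
python3 -m inch '0 0 0.002 0 0;0 0 .004 0 0;0 0 .005 0 0;0 0 .005 0 0'|grep -E "pos|force"
```

```text
position: [0.6057, -0.2834, 0.2899]
force: [0.8, 0.4, 2.8]
gripper_force: 0.8
position: [0.6056, -0.2836, 0.2863]
force: [-2.0, 3.9, 16.6]
gripper_force: 8.2
```

```bash
python3 -m inch '0 0 0.0008 0 0;0 0 .0015 0 0;0 0 .0015 0 0'|grep -E "pos|force"
```

```text
position: [0.6056, -0.2837, 0.2861]
force: [-6.5, 6.9, 28.5]
gripper_force: 14.1
```

```bash
python3 -m inch '0 0 -.03 0 0;0 0 -.07 0 0.03;0 0 -.1 0 .06;0 -.04 -.1 0 .0918;0 -.08 -.1 0 .0918'|grep -E "pos|force"
python3 -m inch '0 -.03 0 0 0.0918;0 -.05 0 0 .0918;0 -.05 0 0 .0918;0 -.05 0 0 .0918'|grep -E "pos|width"
python3 - <<'E'
from m import *
go(.603,-.153,.308,1.592)
for c in("scene","side"):
  arm.get_image(c)
  for q,z in(("grip",.124),("lock_top",.108),("pointer",.026)):
    for r in arm.place_of(c,q)[:2]: print(c,q,round(r["conf"],2),np.array(r["point"]),atz(c,r["point"],z))
  b=blob(c,"red",(165,205,190,235) if c=="scene" else (285,325,360,400)); print("btn",b[0],b[1],atz(c,b[0],.105))
E
```

```text
position: [0.6033, -0.2042, 0.384]
force: [0.5, 2.0, -0.1]
gripper_force: 0.0
position: [0.603, -0.1534, 0.3829]
width: 0.656
pos [ 0.603  -0.1534  0.3829] M [[1.0, 0.018, -0.001], [0.018, -1.0, -0.0], [-0.001, 0.0, -1.0]] phi -1.552 j7 -0.85
shift [ 0.0001 -0.0004  0.0749] roll -0.003 force [-0.58    0.3233  0.4664]
scene grip 0.81 [211.7 252. ] [ 0.6048 -0.1529  0.124 ]
scene grip 0.5 [273.9 379.8] [0.5523 0.126  0.124 ]
scene lock_top 0.59 [187.2 212.9] [ 0.6039 -0.2825  0.108 ]
scene pointer 0.94 [262.3 236.5] [ 0.6656 -0.1465  0.026 ]
btn [187.4175 212.0777] [206, 183, 13, 10, 103] [ 0.6038 -0.2863  0.105 ]
side grip 0.69 [259.9 355.9] [ 0.6002 -0.1573  0.124 ]
side lock_top 0.72 [305.  380.6] [ 0.607  -0.2878  0.108 ]
btn [305.8421 377.9605] [372, 301, 14, 9, 76] [ 0.6028 -0.2856  0.105 ]
```

```bash
python3 -m inch '0 0 0 0 0.0918;0 0 .015 0 .0918;0 0 .045 0 .0918;0 0 .075 0 .0918;0 0 .075 0 .0918'|grep -E "pos|width|force"
python3 -m inch '0 0 0 0 0;0 0 0 0 0;0 0 0 0 0;0 0 0 0 0;0 0 0 0 0' 30|grep -E "pos|width|force"
python3 -m inch '0 0 0 0 0;0 0 0 0 0;0 0 0 0 0;0 0 0 0 0;0 0 0 0 0' 30|grep -E "pos|width|force"
```

```text
position: [0.6019, -0.1522, 0.3039]
force: [-0.5, 1.0, -0.8]
width: 0.997
gripper_force: 0.0
position: [0.6033, -0.1535, 0.3088]
force: [-0.8, 1.0, 0.0]
width: 0.613
gripper_force: 0.0
position: [0.6031, -0.154, 0.3082]
force: [0.4, -4.0, -1.1]
width: 0.262
gripper_force: 30.0
```

```bash
python3 -m inch '0 -.02 0 0 0;0 -.04 0 0 0;0 -.06 0 0 0;0 -.08 0 0 0;0 -.08 0 0 0'|grep -E "pos|width|force"
python3 -m inch '0 -.03 0 0 0;0 -.06 0 0 0;0 -.09 0 0 0;0 -.11 0 0 0;0 -.11 0 0 0'|grep -E "pos|width|force"
python3 - <<'E'
from m import *
go(.599,.047,.308,1.592)
for c,q in(("scene","pointer"),("scene","marker"),("scene","grip"),("side","pointer"),("side","marker"),("side","grip")):
  arm.get_image(c)
  for r in arm.place_of(c,q)[:2]: print(c,q,round(r["conf"],2),np.array(r["point"]),atz(c,r["point"],{"pointer":.026,"marker":.0,"grip":.124}[q]))
im=save("scene","s9")
for k,g in(("yel",(300,340,285,330)),("red",(270,340,270,330))):
    P=blob("scene",k,g); ys,xs=np.nonzero(P[2]); L=[(int(y),int(x)) for y,x in zip(ys,xs)]; print(k,P[0],P[1],L[-6:],L[:6])
E
```

```text
position: [0.6015, -0.0716, 0.3082]
force: [-2.2, -3.8, -1.2]
width: 0.261
gripper_force: 30.0
position: [0.599, 0.0384, 0.3083]
force: [-6.6, -5.5, 3.2]
width: 0.26
gripper_force: 30.0
pos [0.599  0.0384 0.3083] M [[1.0, 0.021, -0.003], [0.021, -1.0, 0.0], [-0.003, -0.0, -1.0]] phi -1.55 j7 -1.07
shift [ 0.0002 -0.0086  0.0003] roll -0.001 force [-6.6342 -5.5413  3.1815]
scene pointer 0.87 [310.7 305.3] [0.6517 0.0383 0.026 ]
scene pointer 0.24 [169.3 264.1] [ 0.4274 -0.3274  0.026 ]
scene grip 0.75 [260.9 324.2] [0.598  0.0355 0.124 ]
side pointer 0.77 [246.3 348.9] [0.6501 0.0343 0.026 ]
side grip 0.74 [213.8 330. ] [0.6001 0.0378 0.124 ]
side grip 0.47 [262.8 299.7] [ 0.4852 -0.1394  0.124 ]
yel [319.8613 306.2139] [298, 310, 19, 21, 173] [(329, 306), (329, 307), (329, 308), (329, 309), (330, 307), (330, 308)] [(310, 312), (310, 313), (310, 314), (311, 311), (311, 312), (311, 313)]
red [300.8788 312.9091] [304, 291, 16, 21, 33] [(308, 307), (309, 306), (310, 305), (310, 306), (311, 304), (311, 305)] [(291, 319), (292, 318), (292, 319), (293, 318), (294, 317), (294, 318)]
```

```bash
cat > w.py <<'E'
from m import *
im=save("wrist","w9"); cal=arm.get_calibration("wrist"); print("cam",np.array(cal["pose"])[:3,3])
for k in("yel","red"):
    try: P=blob("wrist",k,(0,480,0,640))
    except Exception as e: print(k,e); continue
    ys,xs=np.nonzero(P[2]); h=cv2.approxPolyDP(cv2.convexHull(np.c_[xs,ys].astype(np.int32)),2,True)[:,0]
    print(k,P[0],P[1],"\n",[(p.tolist(),atz("wrist",p[::-1],.02,cal)[:2].round(4).tolist()) for p in h])
for q in("pointer","marker"):
    for r in arm.place_of("wrist",q)[:2]: print(q,r["conf"],r["point"],atz("wrist",r["point"],.02,cal))
s=arm.observe(); print(s["position"],s["force"])
E
python3 - <<'E'
import w
E
```

```text
cam [0.6756 0.0361 0.2878]
yel [152.3262 291.7086] [273, 133, 38, 51, 978] 
 [([308, 133], [0.6707, 0.0372]), ([310, 142], [0.6649, 0.0357]), ([299, 182], [0.6376, 0.043]), ([286, 183], [0.6367, 0.0521]), ([273, 143], [0.6638, 0.0609]), ([273, 135], [0.669, 0.0608])]
red [191.5394 309.6378] [308, 158, 5, 70, 254] 
 [([311, 227], [0.6052, 0.034]), ([308, 227], [0.6051, 0.0362]), ([309, 158], [0.6542, 0.0362])]
pointer 0.91 [163.3, 308.6] [0.6506 0.0364 0.02  ]
[0.599  0.0351 0.3083] [-4.24   -4.4818  3.5163]
```

```bash
python3 -m inch '-.0005 -.004 0 0 0;-.001 -.008 0 0 0;-.0015 -.012 0 0 0;-.0015 -.012 0 0 0;-.0015 -.012 0 0 0'|grep -E "pos|width|force"
python3 -m inch '0 0 0 0 0;0 0 0 0 0;0 0 0 0 0'|grep -E "pos|width|force"
python3 - <<'E'
import w
E
```

```text
position: [0.5982, 0.0477, 0.3083]
force: [1.9, -5.6, -1.7]
width: 0.26
gripper_force: 30.0
position: [0.5982, 0.0476, 0.3083]
force: [1.9, -5.1, -1.0]
width: 0.258
gripper_force: 30.0
cam [0.6749 0.0486 0.288 ]
yel [148.8295 309.7442] [291, 133, 38, 52, 821] 
 [([325, 133], [0.6709, 0.0383]), ([328, 135], [0.6696, 0.0362]), ([328, 143], [0.6644, 0.036]), ([316, 183], [0.637, 0.0436]), ([305, 184], [0.6362, 0.0513]), ([291, 135], [0.6692, 0.0612])]
red [197.5729 309.7588] [308, 160, 5, 69, 199] 
 [([311, 228], [0.6043, 0.0465]), ([308, 228], [0.6043, 0.0487]), ([309, 160], [0.6528, 0.0488])]
pointer 0.63 [161.1, 308.1] [0.652  0.0494 0.02  ]
[0.5982 0.0476 0.3083] [ 2.3652 -5.2064 -1.1924]
```

Run:
```python
from m import *
for c in("scene","side"):
  arm.get_image(c)
  for q in("jar","carton"):
    for r in arm.place_of(c,q)[:2]: print(c,q,round(r["conf"],2),atz(c,r["point"],.005))
s=arm.observe(); print(s["clock"],s["position"],s["force"],s["gripper_force"])
print(arm.sign_off())
```

```text
scene jar 0.89 [0.4705 0.0822 0.005 ]
scene carton 0.87 [0.6601 0.3363 0.005 ]
side jar 0.53 [0.4759 0.0756 0.005 ]
side carton 0.97 [0.4702 0.0154 0.005 ]
side carton 0.62 [0.6547 0.3255 0.005 ]
32.15 [0.5982 0.0476 0.3083] [ 2.2516 -4.0617 -1.3676] 30.034432411193848
the job is handed in; nothing more can be done
None
```

The job is handed in at 32 s: the jar and carton stand upright side by side in the kit box, the lock button is pressed to its stop, and the gripper is holding the arm with its pointer within about 1 mm of the marker's centre; the jar caught on the box wall on the first try and had to be set down on the table and gripped again.

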